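# Turn the U-bracket over on to the grinding plate

### The job

Turn the U-shaped steel bracket over so that its inner side can be ground: first tip it on to one of its open ends on the bench and let go of it, then take hold of it afresh, turn it the rest of the way and set it down in the middle of the grinding plate, open side up. Leave the square tube, the angle piece and the round stub where they are.

Things in the scene. Friction and masses are not known exactly. Their poses are not given: they have to be found in the camera images.
- bracket: Loose U-shaped bracket of bare steel, 56 mm long (x), 46 mm wide (y), 56 mm high (z), walls 5 mm, 0.3 to 0.5 kg. Starts open side down, its back (web with a small black hole) on top. Origin: centre of its outer box. x: along it, to one open end. y: square to the two flat outer sides (grip here, at any tilt). z: from open side to back, down when turned over. On its end, x is vertical, either way.
- plate: The grinding plate: a flat square plate of dark steel, 130 x 130 mm, 20 mm thick, fixed to the bench, with a small bright flush screw at each corner. Origin at the centre of its underside on the bench, z up, x and y along its edges.
- plate_top (a point): The middle of the grinding plate's upper face, 20 mm above the bench.
- tube: Bystander: a closed square steel tube, 40 x 40 mm, 110 mm long, lying loose on the bench. Origin at its centre, x along its length.
- angle: Bystander: a loose L-shaped piece of steel angle, 80 mm long, 50 mm wide and 50 mm high, 6 mm thick, one leg upright. Origin at the centre of its underside.
- stub: Bystander: a loose round steel stub, 40 mm in diameter, 45 mm high, standing. Origin at the centre of its underside.
Things that resemble listed ones, but are neither listed nor needed, are in the scene too. There is more than one size of the plate; the one meant has the size given above.

How it is judged:
By the outcome, as a careful person would: the job done as asked, in the order asked, and still so for the second after the job is handed in, with the robot touching nothing.
It also fails if it takes over 58 s, if anything falls off the work surface, if the arm or the gripper's body presses on something with over 40 N, if the wrist force passes 120 N, or if a joint passes its speed limit or range.

### The arm

A 6-joint arm with a two-finger parallel gripper is mounted at the origin on the work surface. World frame = base frame: x ahead of the robot, y to its left, z up, the work surface at z = 0. Lengths are in mm, angles in rad, forces in N, time in s.
With the tool pointing down it reaches from about 275 to 1000 mm from the base axis. Payload 8.4 kg.
Tool frame: the origin (TCP) lies on the centre line of the jaws, within the pads' length; the fingertips stand r.tip_reach ahead of it and the grasp point (between the pads) lies 3 mm ahead of it (r.tip_reach is the distance from the TCP to the fingertips, in mm); z points along the fingers, y is the direction in which the jaws open and shut (so a half turn about z gives the same grasp; the last joint's range is limited). The gripper opens to 85 mm and grips with 20 to 120 N. Pads are 22 mm wide; open, the fingers measure 114 mm over their backs; the gripper's body (76 mm by 85 mm) begins 54 mm behind the grasp point. The pads swing forward as they close: fully open they stand 13 mm farther back than shut.
Start: joints at [1.321, 0.353, 1.633, -0, 1.155, -0.002], TCP at [153.293, 605.912, 253.281] pointing down, gripper open.
Joint ranges: [-2.63, 2.63], [-0.92, 2.1], [0.06, 2.66], [-1.3, 4.44], [0, 2.69], [-3.02, 3.02]. Speed limits (rad/s): [2.22, 2.22, 2.79, 3.14, 3.14, 3.14].

### API

Orientations are given as [roll, pitch, yaw] about the fixed x, y, z axes, in that order (R = Rz(yaw) Ry(pitch) Rx(roll)).
In Python, from rig import sense, optics, r, nets gives the robot as it stands. The module is installed in compiled form; this text tells all that it offers.
- The arm moves only by the tool carry_out, never from a script. Its argument "increments" is a list that holds one entry, the list of rows, each a list of 6 numbers: the shift along the tool's x, y, z normalised to -1 to 1, where 1 is 40 cm, then the turn, a rotation vector about the tool's x, y, z normalised to -1 to 1, where 1 is 60 degrees. A call has 1 to 5 rows; each row is the pose to reach, as a shift and turn from the pose commanded when the call began, along the tool's axes at that moment; what a row does not reach only later rows make up. A row lasts 1/12 s, in which the tool goes at most 41.7 mm and 7.16 degrees, less where a joint would pass 70% of its speed; a pose out of reach is approached as far as the arm can. A call with a number of a shift or a turn outside -1 to 1 is refused whole. A call with a gripper value outside its range is refused whole. "hand" is the closure, from 0 (fully open) to 1 (shut), set as the call begins (left out, the last holds). The fingers move at their own pace and stop on an object; "squeeze" is the grip in N (left out, the last holds). Time passes only in rows, so rows that repeat a pose let the fingers close. It gives the time, the measured TCP pose, the force and the opening at its end, in the units of the state.
- sense(): the state, without advancing time (a new reading comes with each control period).
- optics.grab_frame(name): name is "side" or "top" or "wrist"; returns a dict with "img" (480x640x3 uint8, red, green, blue), "range_z" (480x640 float32, mm along the optical axis (not along the pixel's ray), 0 where there is no reading), "fov_y" (degrees; the focal length in pixels is half the picture's height over the tangent of half this angle, whatever the lens; pixels are square), "cx", "cy" (the principal point, pixels), "R" (3x3) and "t" (3): a world point X has camera coordinates R X + t. Camera axes: x right, y down, z forward; pixel columns grow to the right and rows downward; lengths in mm; the calibration is good to about 2 mm. A picture is of the moment at which its call begins.
- r.sign_off(): hands the job in, once; it reports no verdict.
Trained networks look in the newest picture that a camera, given by its name, has taken for a name from the list of things; names that differ only in an ending like _2 or _b are one class to them, and where a whole thing is asked for, a point or a joint stands for the part that bears it (a point fixed in the world has none). Each returns a list of dicts, best first, with "confidence" (0 to 1); they miss things now and then, are a little off and sometimes report something else, mostly with a low value. They report only what shows in the picture. A call takes as long as a camera call. They do not tell look-alikes from the thing itself.
- nets.trace(target, camera): "mask" (480x640 bool, what is visible of it).
- nets.tip_of(target, camera): "point" ([x, y, z] in mm, in world coordinates, good to about 4 mm: a listed point, or the origin of a listed thing).
The state is a dict: "clock": time; "qpos": joint angles; "qvel": joint speeds; "joint_efforts": joint torques, N m; "eef_pos": TCP position; "tcp_rot": TCP orientation; "contact_force": force on the tool from outside, world axes, zero at the start; "wrist_torque": the same for the moment, N m; "opening": opening from 0.0 (shut) to 1.0 (fully open).
Only numpy, scipy, OpenCV 4.12 (cv2) and the standard library are available. Lean on these libraries where they do the work, as an engineer would, in place of code of your own. Each camera call takes 0.05 s, during which the arm holds its last target.

## Working session

There is one attempt and no reset: what is moved stays moved. The work goes in short steps, Python scripts to look and compute and a tool call to move; the robot and the scene stay as the last step left them, time stands still between calls to the robot, and variables do not carry over. Pictures are saved under pics/ and viewed, and the job is handed in when it is done.

Besides the shell and the picture viewer there is one more tool, called after "Request:" in YAML: its name, and indented under it one key for each argument. carry_out: Moves the arm, as the interface text tells. Its arguments: {"type":"object","properties":{"increments":{"type":"array","items":{"type":"array","items":{"type":"array","items":{"type":"number","minimum":-1,"maximum":1}}}},"hand":{"type":"number"},"squeeze":{"type":"number"}},"required":["increments"]}

```bash
mkdir -p pics; ls
cat > h.py <<'E'
import numpy as np, cv2
from rig import sense, optics, r, nets
def grab(n, save=None):
    f=optics.grab_frame(n)
    if save: cv2.imwrite('pics/%s.png'%save, f['img'][:,:,::-1])
    return f
def cloud(f):
    fl=240/np.tan(np.radians(f['fov_y'])/2)
    v,u=np.mgrid[0:480,0:640]
    z=f['range_z'].astype(float)
    P=np.stack([(u-f['cx'])/fl*z,(v-f['cy'])/fl*z,z],-1)
    W=(P-np.array(f['t']))@np.array(f['R'])
    W[z<=0]=np.nan
    return W
def proj(f,X):
    fl=240/np.tan(np.radians(f['fov_y'])/2)
    c=np.array(f['R'])@np.array(X)+np.array(f['t'])
    return c[0]/c[2]*fl+f['cx'],c[1]/c[2]*fl+f['cy']
E
python3 - <<'E'
from h import *
print(sense(), r.tip_reach)
for n in ['side','top','wrist']:
    f=grab(n,n+'0')
    print(n,f['fov_y'],f['cx'],f['cy'],'cam pos',-np.array(f['R']).T@f['t'])
    for t in ['bracket','plate','plate_top','tube','angle','stub']:
        print(t,[(np.round(d['point']),round(d['confidence'],2),np.round(proj(f,d['point']))) for d in nets.tip_of(t,n)])
E
```

```text
pics
{'clock': 0.0, 'qpos': array([ 1.32060340e+00,  3.53635380e-01,  1.63411644e+00, -8.94597439e-06,
        1.15518493e+00, -2.39123174e-03]), 'qvel': array([-0.00087211, -0.00038133, -0.00075455,  0.00086267, -0.00042572,
        0.00180103]), 'joint_efforts': array([-7.04733557e-04, -6.05259061e+01, -3.42047703e+01, -6.22935772e-05,
        9.67127999e-03, -1.92381543e-05]), 'eef_pos': array([153.18661739, 605.49270789, 252.57719735]), 'tcp_rot': array([-3.14024854e+00,  4.96545974e-06,  2.89379458e+00]), 'contact_force': array([ 0.44705014,  0.27886718, -0.11662135]), 'wrist_torque': array([0.02638631, 0.03698353, 0.02960847]), 'opening': 0.9986429977704314} 22.0
side 49.369839976248834 323.58858109267163 244.00209836689146 cam pos [ -36.60730882 -582.1670317   821.46185327]
bracket [(array([507.,  21.,  26.]), 0.86, array([299., 257.]))]
plate [(array([ 700., -305.,    1.]), 0.84, array([475., 294.])), (array([ 523., -287.,    3.]), 0.81, array([417., 339.])), (array([ 277., -296.,    2.]), 0.77, array([333., 429.]))]
plate_top [(array([ 699., -299.,   13.]), 0.92, array([473.
[... 583 characters left out ...]
  -0.]), 0.92, array([447., 236.])), (array([ 278., -296.,    2.]), 0.86, array([457., 352.])), (array([ 702., -301.,   -2.]), 0.59, array([451., 152.]))]
plate_top [(array([ 274., -292.,   28.]), 0.93, array([459., 357.])), (array([ 524., -293.,   19.]), 0.79, array([453., 234.])), (array([ 699., -300.,   12.]), 0.66, array([452., 151.]))]
tube [(array([532., 250.,  25.]), 0.88, array([190., 237.]))]
angle [(array([771., 174.,  -3.]), 0.77, array([228., 125.]))]
stub [(array([ 760., -150.,    1.]), 0.66, array([380., 126.]))]
wrist 71.62405640712144 319.1977386816683 237.17048071169643 cam pos [ 83.72059936 624.65078984 373.31979143]
bracket []
plate []
plate_top []
tube []
angle []
stub []
```

View pics/side0.png

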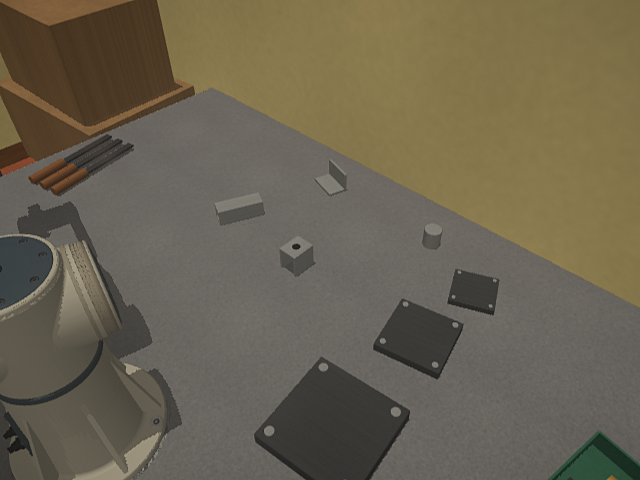

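View pics/top0.png

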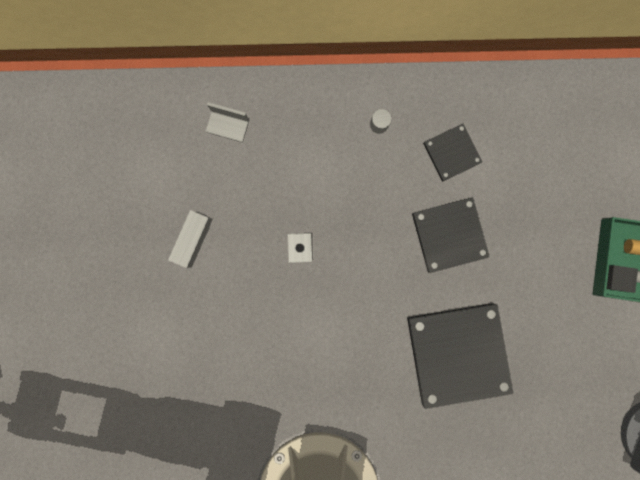

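Run:
```python
from h import *
f=grab('top'); W=cloud(f); g=grab('side'); V=cloud(g)
def rect(P):
    c,s,a=cv2.minAreaRect(P[:,:2].astype(np.float32)); return np.round(c,1),np.round(s,1),round(a,1)
for nm,(x,y,rad,lo,hi) in {'bracket':(506,25,60,48,65),'p700':(700,-300,110,7,40),'p523':(523,-289,110,7,40),'p277':(277,-296,110,7,40),'tube':(528,250,100,30,60)}.items():
  for cn,C in (('top',W),('side',V)):
    m=(abs(C[...,0]-x)<rad)&(abs(C[...,1]-y)<rad)&(C[...,2]>lo)&(C[...,2]<hi)
    P=C[m]; print(nm,cn,len(P),rect(P) if len(P)>5 else '', np.round(np.median(P[:,2]),1) if len(P) else '')
for n in ('top','side'):
  C=W if n=='top' else V
  for d in nets.trace('bracket',n):
    P=C[d['mask']]; P=P[np.isfinite(P[:,0])]
    print('trace',n,d['confidence'],P.min(0),P.max(0))
```

```text
bracket top 650 (array([502.7,  25.7]), array([45.9, 55.8]), 89.3) 56.4
bracket side 462 (array([503.1,  25. ]), array([49.5, 59.7]), 89.9) 55.4
p700 top 1990 (array([ 676. , -309.4]), array([163.8, 135. ]), 43.9) 14.5
p700 side 1632 (array([ 668.8, -312.6]), array([163.8,  95.4]), 21.8) 13.8
p523 top 3962 (array([ 522.8, -288.3]), array([130.1, 131.6]), 13.3) 20.2
p523 side 4080 (array([ 523.7, -288.3]), array([134.2, 130. ]), 13.3) 19.6
p277 top 8499 (array([ 274.7, -296.3]), array([186. , 185.7]), 7.8) 28.8
p277 side 11770 (array([ 276. , -296.5]), array([185.9, 185.6]), 8.0) 28.1
tube top 1149 (array([527. , 250.2]), array([ 41.7, 109.9]), 65.7) 40.1
tube side 628 (array([527.4, 249.6]), array([ 49.2, 110.1]), 64.5) 39.0
trace top 0.69 [474.88006296   2.60226843  -3.43831348] [535.62000348  52.06946562  60.99739586]
trace side 0.88 [ 4.73240599e+02 -2.66042330e-02 -2.49751917e+00] [532.43728835  49.79095051  60.23037386]
```

The side and top images agree. The bracket is at px (299,247) in the top view, at world (503, 25.5), with its axis along world x. The middle-sized plate, at px (450,235), is the 130 mm one: centre (523, -288), yaw 13°.

```bash
cat >> h.py <<'E'
from scipy.spatial.transform import Rotation as Ro
def goal(pos, az, tilt, grasp=True, back=0):
    """az,tilt deg; pos = grasp point; back=retreat along tool z. prints row"""
    R=Ro.from_euler('z',az,degrees=True)*Ro.from_euler('y',180+tilt,degrees=True)
    z=R.apply([0,0,1]); T=np.array(pos,float)-(3+back)*z
    s=sense(); R0=Ro.from_euler('xyz',s['tcp_rot'])
    d=R0.inv().apply(T-s['eef_pos'])/400; w=(R0.inv()*R).as_rotvec(degrees=True)/60
    print('t %.2f'%s['clock'],'q',np.round(s['qpos'],2),'F',np.round(s['contact_force'],1),'op',round(s['opening'],3))
    print('mm %.1f deg %.1f'%(np.linalg.norm(d)*400,np.linalg.norm(w)*60), 'target TCP',np.round(T,1))
    print('ROW',np.round(np.r_[d,w],4).tolist())
E
python3 -c "
from h import *
goal([503,25.5,30],-.5,-45,back=150)"
```

```text
t 1.25 q [ 1.32  0.35  1.63 -0.    1.16 -0.  ] F [-0.2 -0.4 -0.2] op 1.0
mm 638.2 deg 46.9 target TCP [394.8  26.4 138.2]
ROW [-0.9407, -1.2563, 0.2878, -0.0897, -0.7463, -0.2164]
```

Request:
carry_out:
  increments:
    - [[-0.63,-0.84,0.1,-0.09,-0.746,-0.216],[-0.63,-0.84,0.1,-0.09,-0.746,-0.216],[-0.63,-0.84,0.1,-0.09,-0.746,-0.216],[-0.63,-0.84,0.1,-0.09,-0.746,-0.216],[-0.63,-0.84,0.1,-0.09,-0.746,-0.216]]
  hand: 0
  squeeze: 60

```text
clock: 1.67
eef_pos: [233.8, 413.9, 234.4]
tcp_rot: [3.117, 0.604, 3.067]
contact_force: [0.7, -0.4, -0.8]
opening: 1.003
```

```bash
python3 -c "
from h import *
goal([503,25.5,30],-.5,-45,back=150)"
```

```text
t 1.67 q [ 1.45  0.14  2.12 -0.75  0.97  0.41] F [ 0.7 -0.4 -0.8] op 1.003
mm 430.5 deg 10.8 target TCP [394.8  26.4 138.2]
ROW [-0.2533, -0.947, 0.4441, -0.0171, -0.1721, -0.0508]
```

Request:
carry_out:
  increments:
    - [[-0.3,-0.947,0.38,-0.017,-0.172,-0.051],[-0.3,-0.947,0.38,-0.017,-0.172,-0.051],[-0.3,-0.947,0.38,-0.017,-0.172,-0.051],[-0.3,-0.947,0.38,-0.017,-0.172,-0.051],[-0.3,-0.947,0.38,-0.017,-0.172,-0.051]]

```text
clock: 2.08
eef_pos: [311.3, 222.9, 201.6]
tcp_rot: [-3.137, 0.78, 3.135]
contact_force: [2.3, -0.1, 0.2]
opening: 1.0
```

```bash
python3 -c "
from h import *
goal([503,25.5,30],-.5,-45,back=150)"
```

```text
t 2.08 q [ 1.2  -0.01  2.51 -1.24  0.77  0.64] F [ 2.3 -0.1  0.2] op 1.0
mm 222.7 deg 0.4 target TCP [394.8  26.4 138.2]
ROW [-0.0394, -0.4887, 0.2638, -0.0025, -0.0053, 0.0015]
```

```bash
python3 -c "
from h import *
goal([540,25.5,120],-.5,-28,back=80)"
```

```text
t 2.08 q [ 1.2  -0.01  2.51 -1.24  0.77  0.64] F [ 2.3 -0.1  0.2] op 1.0
mm 273.7 deg 16.7 target TCP [501.   25.8 193.3]
ROW [-0.325, -0.4881, 0.3526, -0.0027, 0.278, 0.0011]
```

Request:
carry_out:
  increments:
    - [[-0.06,-0.02,0.06,0,0.1,0],[-0.13,-0.06,0.12,0,0.2,0],[-0.19,-0.11,0.18,0,0.27,0],[-0.25,-0.16,0.24,0,0.278,0],[-0.29,-0.23,0.29,0,0.278,0]]

```text
clock: 2.5
eef_pos: [384.5, 185.8, 196.4]
tcp_rot: [-3.124, 0.508, 3.133]
contact_force: [-0.6, 0.6, -1.7]
opening: 1.002
```

```bash
python3 -c "
from h import *
goal([540,25.5,120],-.5,-28,back=80)"
```

```text
t 2.50 q [ 0.7  -0.03  2.37 -0.71  0.53 -0.29] F [-0.6  0.6 -1.7] op 1.002
mm 197.9 deg 1.5 target TCP [501.   25.8 193.3]
ROW [-0.2535, -0.3946, 0.1571, -0.0167, 0.0188, 0.0003]
```

Request:
carry_out:
  increments:
    - [[-0.254,-0.395,0.157,-0.017,0.019,0],[-0.254,-0.395,0.157,-0.017,0.019,0],[-0.254,-0.395,0.157,-0.017,0.019,0],[-0.254,-0.395,0.157,-0.017,0.019,0],[-0.254,-0.395,0.157,-0.017,0.019,0]]

```text
clock: 2.92
eef_pos: [482.2, 50.0, 193.4]
tcp_rot: [-3.139, 0.489, 3.133]
contact_force: [0.1, 1.4, -0.1]
opening: 0.998
```

```bash
python3 -c "
from h import *
goal([540,25.5,120],-.5,-28,back=80)
goal([503,25.5,32],-.5,-30,back=100)"
```

```text
t 2.92 q [ 0.15  0.04  2.3  -0.24  0.33 -1.2 ] F [ 0.1  1.4 -0.1] op 0.998
mm 30.6 deg 0.1 target TCP [501.   25.8 193.3]
ROW [-0.042, -0.0598, 0.0228, -0.0023, 0.0002, 0.0005]
t 2.92 q [ 0.15  0.04  2.3  -0.24  0.33 -1.2 ] F [ 0.1  1.4 -0.1] op 0.998
mm 82.0 deg 2.0 target TCP [451.5  25.9 121.2]
ROW [0.152, -0.0603, 0.1237, -0.0023, -0.0332, 0.0006]
```

```bash
cat > kin.py <<'E'
import numpy as np
from scipy.spatial.transform import Rotation as Ro
from scipy.optimize import least_squares
def Rr(a,t): return Ro.from_euler(a,t)
def fk(q,p):
    a1,d1,L2,L3,e3,d6=p
    R1=Rr('z',q[0]); R2=R1*Rr('y',q[1]); R3=R2*Rr('y',q[2])
    # forearm along local z of R3 (up at zero)
    P=R1.apply([a1,0,d1])+R2.apply([0,0,L2])+R3.apply([e3,0,L3])
    R=R3*Rr('z',q[3])*Rr('y',q[4])
    P=P+R.apply([0,0,d6])
    return P,R*Rr('z',q[5])
D=[([1.32060340e+00,  3.53635380e-01,  1.63411644e+00,0,1.15518493,-2.39123174e-03],[153.187,605.493,252.577],[-3.14024854,0,2.89379458])]
Q=[([1.45,.14,2.12,-.75,.97,.41],[233.8,413.9,234.4],[3.117,.604,3.067]),
([1.2,-.01,2.51,-1.24,.77,.64],[311.3,222.9,201.6],[-3.137,.78,3.135]),
([.7,-.03,2.37,-.71,.53,-.29],[384.5,185.8,196.4],[-3.124,.508,3.133]),
([.15,.04,2.3,-.24,.33,-1.2],[482.2,50,193.4],[-3.139,.489,3.133])]
D+=Q
def res(p): return np.concatenate([fk(q,p)[0]-x for q,x,_ in D])
s=least_squares(res,[0,300,400,400,0,300])
p=s.x
if __name__=='__main__':
    print(np.round(p),np.round(s.fun,1))
    for q,x,o in D: print(np.round((fk(q,p)[1].inv()*Ro.from_euler('xyz',o)).as_rotvec(degrees=True),1))
lo=np.array([-2.63,-.92,.06,-1.3,0,-3.02]); hi=np.array([2.63,2.1,2.66,4.44,2.69,3.02])
def ik(pos,R,q0):
    def f(q):
        P,RR=fk(q,p); return np.r_[(P-pos)/100,(RR.inv()*R).as_rotvec()*1]
    s=least_squares(f,np.clip(q0,lo+1e-3,hi-1e-3),bounds=(lo,hi))
    return s.x,np.linalg.norm(s.fun[:3])*100,np.degrees(np.linalg.norm(s.fun[3:]))
def pose(G,az,tilt,back=0):
    R=Rr('z',np.radians(az))*Rr('y',np.radians(180+tilt))
    return np.array(G)-(3+back)*R.apply([0,0,1]),R
E
python3 kin.py
python3 - <<'E'
from kin import *
q0=[.1,.04,2.3,0,.3,-1.5]
def t(G,az,tilt,back=0,q0=q0):
    q,e,a=ik(*pose(G,az,tilt,back),q0); print(G,az,tilt,back,np.round(q,2),'err %.1f %.1f'%(e,a))
for G in ([503,25.5,32],[580,25.5,32],[640,25,32]):
    for ti in (-45,-40,-35,-30,-25,-20,0,20,45,60,70): t(G,-.5,ti)
for ti in (-45,0,45,60): t([523,-288,50],-28.8,ti,0,[-.5,.04,2.3,0,.3,-1.5])
E
```

```text
[  4. 335. 546. 505.  74. 320.] [ 1.4 -0.6  1.6 -2.   0.9 -1.9  1.7  0.   2.4 -1.2 -1.  -1.1  0.9 -1.9
 -1. ]
[ 0. -0. 90.]
[ 0.3 -0.1 90. ]
[ 0.1  0.1 89.7]
[ 0.1 -0.3 90.3]
[ 0.1 -0.2 89.8]
[503, 25.5, 32] -0.5 -45 0 [ 0.03  0.65  2.46  3.08  0.74 -3.02] err 0.2 4.8
[503, 25.5, 32] -0.5 -40 0 [ 0.03  0.58  2.43  3.07  0.55 -3.02] err 0.3 4.0
[503, 25.5, 32] -0.5 -35 0 [ 0.03  0.53  2.39  3.06  0.38 -3.02] err 0.3 3.1
[503, 25.5, 32] -0.5 -30 0 [ 0.04  0.49  2.34  3.07  0.21 -3.02] err 0.3 2.3
[503, 25.5, 32] -0.5 -25 0 [ 0.05  0.46  2.28  0.57  0.   -0.52] err 0.6 2.4
[503, 25.5, 32] -0.5 -20 0 [ 0.07  0.46  2.24 -0.28  0.1   0.35] err 0.0 0.0
[503, 25.5, 32] -0.5 0 0 [ 0.05  0.51  2.01 -0.    0.62  0.06] err 0.0 0.0
[503, 25.5, 32] -0.5 20 0 [0.04 0.66 1.77 0.02 1.06 0.04] err 0.0 0.0
[503, 25.5, 32] -0.5 45 0 [0.03 0.9  1.47 0.03 1.56 0.03] err 0.0 0.0
[503, 25.5, 32] -0.5 60 0 [0.03 1.06 1.3  0.03 1.83 0.03] err 0.0 0.0
[503, 25.5, 32] -0.5 70 0 [0.03 1.16 1.2  0.04 2.   0.03] err 0.0 0.0
[580, 25.5, 32] -0.5 -45 0 [ 0.02  0.64  2.31  3.06  0.58 -3.02] err 0.4 4.2
[580, 25.5, 32
[... 1130 characters left out ...]
.05  0.58  1.96 -0.08  0.26  0.13] err 0.0 0.0
[640, 25, 32] -0.5 0 0 [ 0.04  0.66  1.7  -0.    0.78  0.05] err 0.0 0.0
[640, 25, 32] -0.5 20 0 [0.03 0.82 1.43 0.01 1.25 0.03] err 0.0 0.0
[640, 25, 32] -0.5 45 0 [0.03 1.07 1.07 0.03 1.79 0.03] err 0.0 0.0
[640, 25, 32] -0.5 60 0 [0.02 1.24 0.85 0.03 2.09 0.03] err 0.0 0.0
[640, 25, 32] -0.5 70 0 [0.02 1.36 0.72 0.04 2.29 0.04] err 0.0 0.0
[523, -288, 50] -28.8 -45 0 [-0.5   0.5   2.14  1.07  0.   -1.07] err 4.3 16.2
[523, -288, 50] -28.8 0 0 [-0.5   0.58  1.8   0.    0.76 -0.  ] err 0.0 0.0
[523, -288, 50] -28.8 45 0 [-0.5   0.99  1.21 -0.    1.73 -0.  ] err 0.0 0.0
[523, -288, 50] -28.8 60 0 [-0.5   1.15  1.02 -0.    2.02 -0.  ] err 0.0 0.0
```

```bash
sed -i "s/return P,R\*Rr('z',q\[5\])/return P,R*Rr('z',q[5]+np.pi\/2)/" kin.py
python3 - <<'E'
from kin import *
q0=[.1,.4,2.2,0,.3,-1.5]
def t(G,az,tilt,back=0,q0=q0):
    q,e,a=ik(*pose(G,az,tilt,back),q0); print(G,az,tilt,back,np.round(q,2),'err %.1f %.1f'%(e,a))
for b in (0,60,100): t([491,25.5,32],-.5,-18,b)
for z in (42,120): 
  for ti in (0,72): t([540,0,z],0,ti)
for b in (0,60,100): t([528,0,30],0,-18,b)
for z in (62,150):
  for ti in (0,72): t([523,-288,z],-28.8,ti)
t([523,-288,62],-28.8,72,100)
E
python3 -c "
from h import *
goal([491,25.5,32],-.5,-18,back=80)"
```

```text
[491, 25.5, 32] -0.5 -18 0 [ 0.07  0.45  2.25 -0.17  0.14 -1.33] err 0.0 0.0
[491, 25.5, 32] -0.5 -18 60 [ 0.07  0.28  2.27 -0.09  0.27 -1.41] err 0.0 0.0
[491, 25.5, 32] -0.5 -18 100 [ 0.07  0.17  2.28 -0.07  0.37 -1.43] err 0.0 0.0
[540, 0, 42] 0 0 0 [ 0.    0.53  1.93  0.    0.68 -1.57] err 0.0 0.0
[540, 0, 42] 0 72 0 [ 0.    1.21  1.08  0.    2.11 -1.57] err 0.0 0.0
[540, 0, 120] 0 0 0 [-0.    0.4   1.91  0.    0.83 -1.57] err 0.0 0.0
[540, 0, 120] 0 72 0 [ 0.    1.1   1.12  0.    2.18 -1.57] err 0.0 0.0
[528, 0, 30] 0 -18 0 [ 0.    0.48  2.17 -0.    0.17 -1.57] err 0.0 0.0
[528, 0, 30] 0 -18 60 [ 0.    0.33  2.2  -0.    0.3  -1.57] err 0.0 0.0
[528, 0, 30] 0 -18 100 [-0.    0.23  2.21 -0.    0.39 -1.57] err 0.0 0.0
[523, -288, 62] -28.8 0 0 [-0.5   0.56  1.8   0.    0.78 -1.57] err 0.0 0.0
[523, -288, 62] -28.8 72 0 [-0.5   1.26  0.89 -0.    2.24 -1.57] err 0.0 0.0
[523, -288, 150] -28.8 0 0 [-0.5   0.43  1.77  0.    0.94 -1.57] err 0.0 0.0
[523, -288, 150] -28.8 72 0 [-0.5   1.14  0.94 -0.    2.32 -1.57] err 0.0 0.0
[523, -288, 62] -28.8 72 100 [-0.5   1.41  0.47 -0.    2.51 -1.57] err 0.0 0.0
t 2.92 q [ 0.15  0.04  2.3  -0.24  0.33 -1.2 ] F [ 0.1  1.4 -0.1] op 0.998
mm 87.6 deg 10.0 target TCP [465.4  25.7 110.9]
ROW [0.1335, -0.0605, 0.1627, -0.0023, 0.1668, 0.0003]
```

Request:
carry_out:
  increments:
    - [[0.133,-0.06,0.163,-0.002,0.167,0],[0.133,-0.06,0.163,-0.002,0.167,0],[0.133,-0.06,0.163,-0.002,0.167,0],[0.133,-0.06,0.163,-0.002,0.167,0],[0.133,-0.06,0.163,-0.002,0.167,0]]

```text
clock: 3.33
eef_pos: [464.3, 28.2, 111.0]
tcp_rot: [-3.141, 0.313, 3.134]
contact_force: [-0.0, -0.3, 0.2]
opening: 1.004
```

```bash
python3 -c "
from h import *
goal([491,25.5,32],-.5,-18,back=0)
f=grab('wrist','wrist1');g=grab('side','side1')"
```

```text
t 3.33 q [ 0.08  0.21  2.29 -0.08  0.32 -1.41] F [-0.  -0.3  0.2] op 1.004
mm 80.4 deg 0.1 target TCP [490.1  25.5  34.9]
ROW [-0.0027, -0.0062, 0.2009, -0.0001, -0.0009, 0.0011]
```

View pics/wrist1.png

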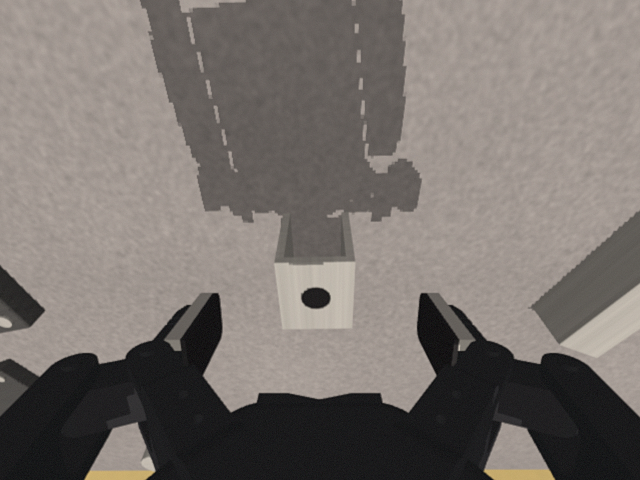

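View pics/side1.png

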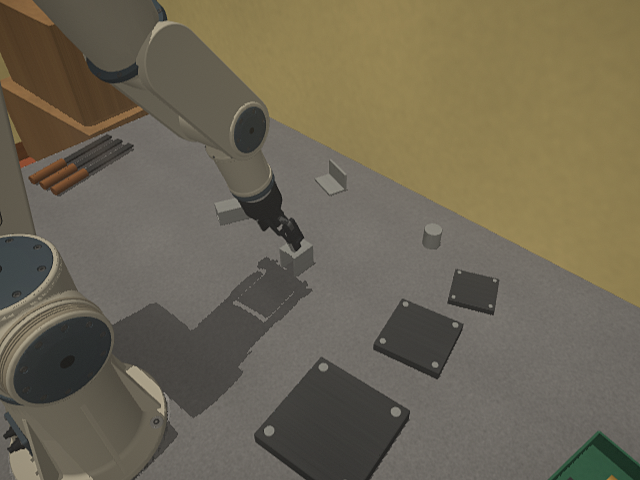

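The wrist view shows the bracket at px (315,295) between the pads, with an open end facing the base, as I assumed. I'm advancing to grip it.

Request:
carry_out:
  increments:
    - [[-0.003,-0.006,0.08,0,0,0.001],[-0.003,-0.006,0.14,0,0,0.001],[-0.003,-0.006,0.18,0,0,0.001],[-0.003,-0.006,0.2,0,0,0.001],[-0.003,-0.006,0.2,0,0,0.001]]

```text
clock: 3.85
eef_pos: [490.5, 26.1, 34.8]
tcp_rot: [-3.142, 0.313, 3.134]
contact_force: [-0.0, -0.3, 0.5]
opening: 1.001
```

Request:
carry_out:
  increments:
    - [[0,0,0,0,0,0],[0,0,0,0,0,0],[0,0,0,0,0,0],[0,0,0,0,0,0],[0,0,0,0,0,0]]
  hand: 1
  squeeze: 70

```text
clock: 4.27
eef_pos: [490.5, 25.5, 36.0]
tcp_rot: [3.141, 0.315, 3.133]
contact_force: [-5.7, 0.7, 14.3]
opening: 0.533
```

```bash
python3 -c "
from h import *
goal([491,25.5,32],-.5,-18,back=0)"
```

```text
t 4.27 q [ 0.06  0.42  2.28 -0.17  0.13 -1.34] F [-5.7  0.7 14.3] op 0.533
mm 1.3 deg 0.0 target TCP [490.1  25.5  34.9]
ROW [0.0018, -0.0, 0.0025, 0.0002, 0.0004, 0.0004]
```

```bash
python3 -c "
from h import *
goal([510,15,130],0,10)"
```

```text
t 4.27 q [ 0.06  0.42  2.28 -0.17  0.13 -1.34] F [-5.7  0.7 14.3] op 0.533
mm 99.5 deg 28.0 target TCP [510.5  15.  133. ]
ROW [-0.1229, -0.0258, -0.2148, -0.0005, 0.4671, -0.0079]
```

Request:
carry_out:
  increments:
    - [[-0.016,0,-0.047,0,0,0],[-0.04,0,-0.1,0,0.05,0],[-0.07,-0.01,-0.15,0,0.15,0],[-0.1,-0.02,-0.2,0,0.27,-0.005],[-0.123,-0.026,-0.215,0,0.39,-0.008]]

```text
clock: 4.68
eef_pos: [509.0, 15.0, 133.8]
tcp_rot: [-3.141, -0.049, 3.14]
contact_force: [1.4, 0.3, -4.6]
opening: 0.53
```

```bash
python3 -c "
from h import *
goal([530,0,130],0,40)
f=grab('side','side2')"
```

```text
t 4.68 q [ 0.03  0.35  1.95  0.    0.89 -1.54] F [ 1.4  0.3 -4.6] op 0.53
mm 27.4 deg 37.2 target TCP [531.9   0.  132.3]
ROW [-0.0574, -0.0375, 0.0009, 0.0, 0.6199, -0.0014]
```

View pics/side2.png

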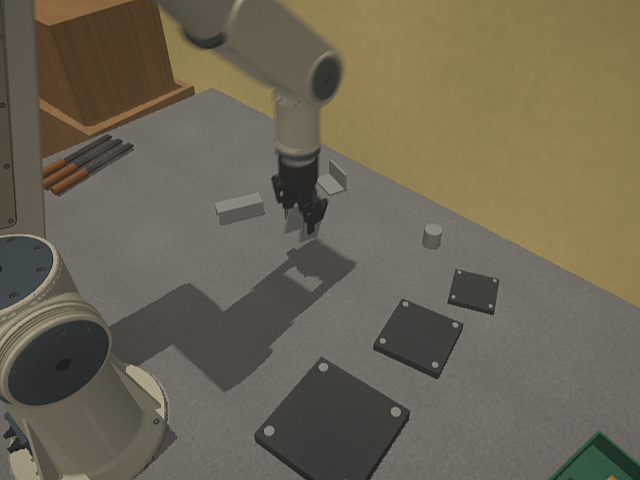

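Held and lifted (bracket at px (300,222), force −4.6 N, about 0.47 kg). I'm continuing the turn.

Request:
carry_out:
  increments:
    - [[-0.057,-0.037,0,0,0.12,0],[-0.057,-0.037,0,0,0.24,0],[-0.057,-0.037,0,0,0.36,0],[-0.057,-0.037,0,0,0.48,0],[-0.057,-0.037,0,0,0.6,0]]

```text
clock: 5.15
eef_pos: [533.2, 0.1, 129.5]
tcp_rot: [-3.14, -0.673, 3.138]
contact_force: [-0.5, 0.6, -4.6]
opening: 0.532
```

```bash
python3 -c "
from h import *
goal([535,0,110],0,72)"
```

```text
t 5.15 q [-0.    0.71  1.5  -0.    1.6  -1.57] F [-0.5  0.6 -4.6] op 0.532
mm 19.1 deg 33.4 target TCP [537.9   0.  110.9]
ROW [-0.038, -0.0001, 0.0291, 0.001, 0.5572, -0.0024]
```

Request:
carry_out:
  increments:
    - [[-0.02,0,0.015,0.001,0.11,-0.002],[-0.038,0,0.029,0.001,0.22,-0.002],[-0.038,0,0.029,0.001,0.33,-0.002],[-0.038,0,0.029,0.001,0.44,-0.002],[-0.038,0,0.029,0.001,0.557,-0.002]]

```text
clock: 5.57
eef_pos: [537.6, 0.2, 109.8]
tcp_rot: [-3.14, -1.256, 3.14]
contact_force: [-0.2, 0.2, -3.5]
opening: 0.534
```

Run:
```python
from h import *
goal([535,0,60],0,72)
for n in('side','top'):
    f=grab(n,n+'3'); W=cloud(f)
    for d in nets.trace('bracket',n)[:2]:
        P=W[d['mask']];P=P[np.isfinite(P[:,0])]; print(n,d['confidence'],len(P),np.round(np.percentile(P,[2,50,98],axis=0)).tolist())
```

```text
t 5.57 q [-0.    1.07  1.19 -0.    2.14 -1.57] F [-0.2  0.2 -3.5] op 0.534
mm 48.9 deg 0.0 target TCP [537.9   0.   60.9]
ROW [-0.1165, -0.0004, 0.0373, -0.0002, 0.0006, -0.0003]
side 0.79 771 [[501.0, -24.0, 70.0], [525.0, 17.0, 102.0], [555.0, 22.0, 125.0]]
```

View pics/side3.png

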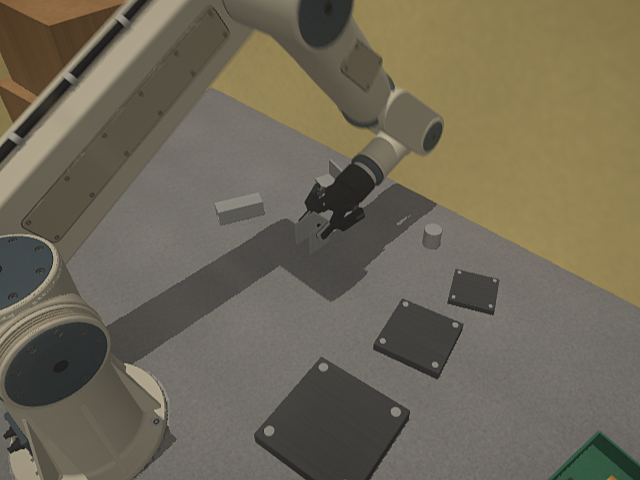

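Request:
carry_out:
  increments:
    - [[-0.04,0,0.013,0,0,0],[-0.08,0,0.026,0,0,0],[-0.12,0,0.038,0,0,0],[-0.145,0,0.046,0,0,0],[-0.15,0,0.048,0,0,0]]

```text
clock: 6.18
eef_pos: [536.7, 0.1, 45.5]
tcp_rot: [-3.141, -1.256, 3.141]
contact_force: [-0.7, 0.4, -3.5]
opening: 0.533
```

Request:
carry_out:
  increments:
    - [[-0.003,0,0.001,0,0,0],[-0.006,0,0.002,0,0,0],[-0.009,0,0.003,0,0,0]]

```text
clock: 6.43
eef_pos: [538.0, 0.1, 44.4]
tcp_rot: [-3.141, -1.254, 3.141]
contact_force: [0.6, 0.2, -3.7]
opening: 0.535
```

Run:
```python
from h import *
goal([535,0,39.5],0,72)
for n in('side','top'):
    f=grab(n,n+'4'); W=cloud(f)
    for d in nets.trace('bracket',n)[:2]:
        P=W[d['mask']];P=P[np.isfinite(P[:,0])]; print(n,d['confidence'],len(P),np.round(np.percentile(P,[2,50,98],axis=0)).tolist())
```

```text
t 6.43 q [-0.    1.16  1.16 -0.    2.08 -1.57] F [ 0.6  0.2 -3.7] op 0.535
mm 4.0 deg 0.2 target TCP [537.9   0.   40.4]
ROW [-0.0095, -0.0002, 0.0034, -0.0002, 0.0026, -0.0002]
side 0.62 716 [[501.0, -24.0, 4.0], [527.0, 17.0, 37.0], [556.0, 22.0, 60.0]]
```

View pics/side4.png

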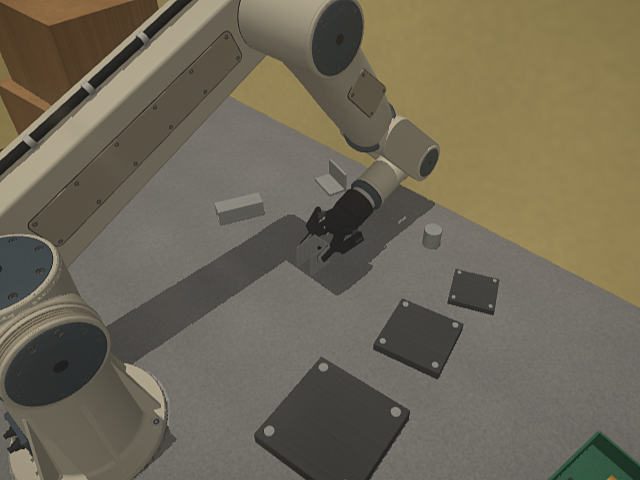

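Request:
carry_out:
  increments:
    - [[-0.003,0,0.001,0,0.002,0],[-0.005,0,0.0015,0,0.002,0],[-0.007,0,0.002,0,0.002,0]]

```text
clock: 6.88
eef_pos: [537.9, 0.1, 42.3]
tcp_rot: [-3.14, -1.258, 3.14]
contact_force: [1.6, 0.0, 7.6]
opening: 0.529
```

Request:
carry_out:
  increments:
    - [[-0.0025,0,0.0008,0,0,0],[-0.0025,0,0.0008,0,0,0]]

```text
clock: 7.05
eef_pos: [537.9, 0.1, 42.3]
tcp_rot: [-3.14, -1.259, 3.14]
contact_force: [0.1, -0.2, 9.8]
opening: 0.531
```

In contact with the bench, so I'm releasing.

Request:
carry_out:
  increments:
    - [[0,0,0,0,0,0],[0,0,0,0,0,0],[0,0,0,0,0,0],[0,0,0,0,0,0],[0,0,0,0,0,0]]
  hand: 0

```text
clock: 7.47
eef_pos: [537.7, 0.0, 40.0]
tcp_rot: [-3.141, -1.257, 3.141]
contact_force: [0.3, -0.0, 0.8]
opening: 1.002
```

Request:
carry_out:
  increments:
    - [[0,0,-0.05,0,0,0],[0,0,-0.1,0,0,0],[0,0,-0.2,0,0,0],[0,0,-0.28,0,0,0],[0,0,-0.28,0,0,0]]

```text
clock: 7.88
eef_pos: [648.8, 0.1, 76.8]
tcp_rot: [-3.141, -1.25, 3.141]
contact_force: [-1.1, 0.4, 0.7]
opening: 0.996
```

Run:
```python
from h import *
goal([530,0,180],0,0)
for n in('side','wrist'):
    f=grab(n,n+'5'); W=cloud(f)
    for d in nets.trace('bracket',n)[:2]:
        P=W[d['mask']];P=P[np.isfinite(P[:,0])]; print(n,d['confidence'],len(P),np.round(np.percentile(P,[2,50,98],axis=0)).tolist())
```

```text
t 7.88 q [-0.    1.27  0.78 -0.    2.34 -1.57] F [-1.1  0.4  0.7] op 0.996
mm 159.4 deg 71.6 target TCP [530.   0. 183.]
ROW [0.3457, -0.0002, 0.198, -0.0003, -1.1934, -0.0001]
side 0.87 905 [[501.0, -24.0, 0.0], [531.0, -1.0, 34.0], [557.0, 22.0, 57.0]]
wrist 0.7 5082 [[508.0, -21.0, -0.0], [558.0, 2.0, 36.0], [560.0, 24.0, 55.0]]
```

View pics/side5.png

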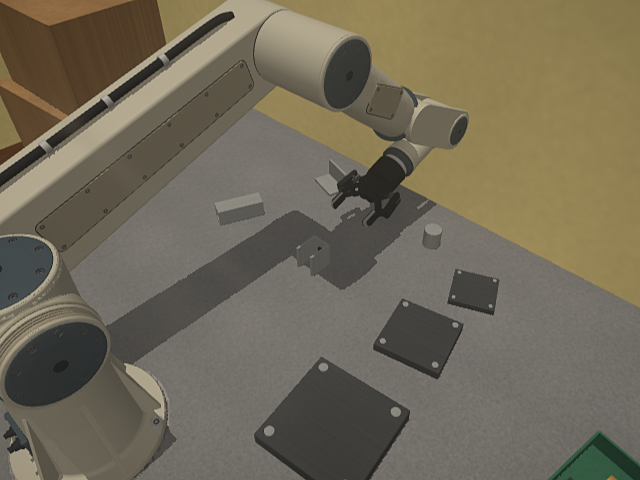

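View pics/wrist5.png

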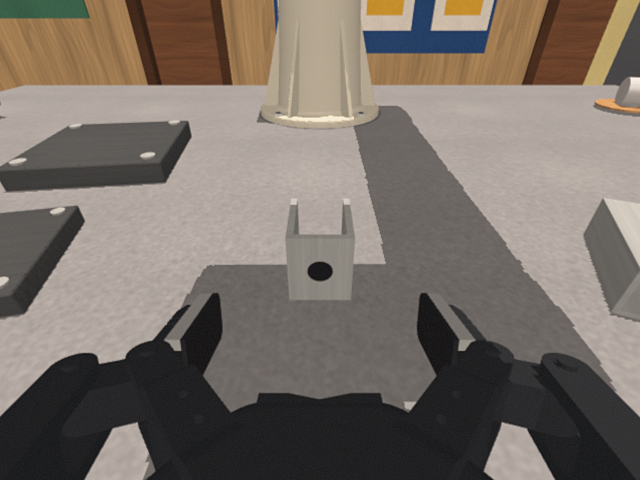

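Standing on its end, released: side px (315,253), wrist px (320,265), with the web facing away from the base and its centre at about (531, 0). Now I'm going round to the fresh grasp.

Run:
```python
from h import *
goal([600,0,200],0,36)
```

```text
t 8.08 q [-0.    1.27  0.8  -0.    2.33 -1.57] F [-0.3  1.   0.1] op 0.998
mm 135.1 deg 36.1 target TCP [601.8   0.  202.4]
ROW [0.3378, -0.0003, -0.0001, -0.0002, -0.6022, -0.0002]
```

Request:
carry_out:
  increments:
    - [[0.09,0,-0.03,0,-0.12,0],[0.17,0,-0.03,0,-0.24,0],[0.25,0,-0.01,0,-0.36,0],[0.338,0,0,0,-0.48,0],[0.338,0,0,0,-0.6,0]]

```text
clock: 8.5
eef_pos: [601.4, 0.1, 208.8]
tcp_rot: [-3.141, -0.622, 3.142]
contact_force: [0.6, -0.4, 1.8]
opening: 1.004
```

Run:
```python
from h import *
goal([519,0,60],0,-18,back=120)
```

```text
t 8.50 q [-0.    0.7   1.31 -0.    1.76 -1.57] F [ 0.6 -0.4  1.8] op 1.004
mm 124.5 deg 53.6 target TCP [481.   0. 177.]
ROW [0.1982, -0.0003, 0.24, -0.0003, -0.8941, 0.0001]
```

Request:
carry_out:
  increments:
    - [[0.03,0,0.05,0,-0.12,0],[0.07,0,0.1,0,-0.24,0],[0.11,0,0.15,0,-0.36,0],[0.15,0,0.2,0,-0.48,0],[0.198,0,0.24,0,-0.6,0]]

```text
clock: 8.92
eef_pos: [478.4, 0.1, 171.7]
tcp_rot: [-3.141, -0.002, -3.141]
contact_force: [-0.5, -0.2, -0.1]
opening: 1.003
```

Run:
```python
from h import *
goal([519,0,60],0,-18,back=80)
f=grab('top','top6');W=cloud(f)
m=(abs(W[...,0]-530)<60)&(abs(W[...,1])<60)&(W[...,2]>48)&(W[...,2]<64)
P=W[m];print(len(P),P.min(0),P.max(0),cv2.minAreaRect(P[:,:2].astype(np.float32)))
```

```text
t 8.92 q [-0.    0.23  2.02 -0.    0.9  -1.57] F [-0.5 -0.2 -0.1] op 1.003
mm 36.0 deg 18.1 target TCP [493.4   0.  138.9]
ROW [-0.0376, -0.0002, 0.0817, -0.0003, -0.3023, 0.0001]Traceback (most recent call last):
  File "<stdin>", line 5, in <module>
    return umr_minimum(a, axis, None, out, keepdims, initial, where)
ValueError: zero-size array to reduction operation minimum which has no identity
```

Top view is blocked by the arm. I'll finish the tilt and check with the wrist camera.

Request:
carry_out:
  increments:
    - [[-0.038,0,0.02,0,-0.12,0],[-0.038,0,0.05,0,-0.24,0],[-0.038,0,0.082,0,-0.302,0],[-0.038,0,0.082,0,-0.302,0]]

```text
clock: 9.3
eef_pos: [490.5, 0.1, 136.3]
tcp_rot: [-3.141, 0.304, -3.141]
contact_force: [-1.2, 0.2, -1.4]
opening: 1.001
```

Run:
```python
from h import *
goal([519,0,30],0,-18)
for n in('side','wrist'):
    f=grab(n,n+'6'); W=cloud(f)
    m=(abs(W[...,0]-530)<60)&(abs(W[...,1])<45)&(W[...,2]>48)&(W[...,2]<60)
    P=W[m]
    if len(P): print(n,len(P),np.round(np.percentile(P,[2,50,98],axis=0)).tolist(),cv2.minAreaRect(P[:,:2].astype(np.float32)))
```

```text
t 9.30 q [-0.    0.2   2.22  0.    0.42 -1.58] F [-1.2  0.2 -1.4] op 1.001
mm 107.1 deg 0.6 target TCP [518.1   0.   32.9]
ROW [0.0117, -0.0002, 0.2675, -0.0002, -0.0094, 0.0002]
side 201 [[502.0, -24.0, 48.0], [527.0, -12.0, 54.0], [557.0, 23.0, 58.0]] ((529.7172241210938, -0.757659912109375), (48.81413650512695, 59.5020751953125), 89.16477966308594)
wrist 1823 [[502.0, -21.0, 48.0], [541.0, 2.0, 55.0], [558.0, 24.0, 57.0]] ((530.4850463867188, 1.7910537719726562), (46.02323532104492, 57.45736312866211), 89.89163970947266)
```

View pics/wrist6.png

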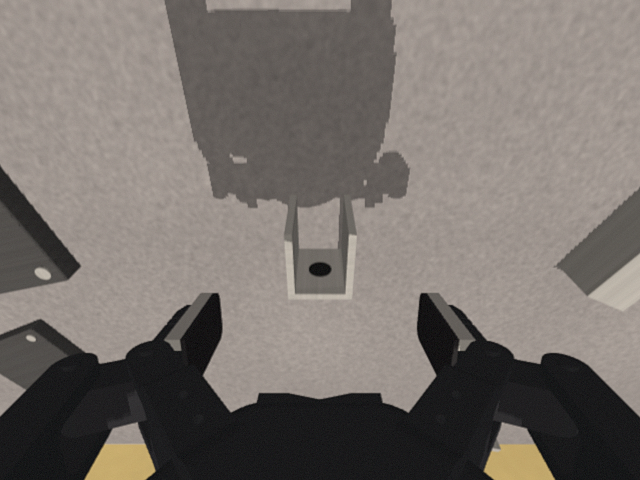

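The bracket is centred between the jaws (px (320,255)) and upright on its end. I'm advancing and gripping.

Request:
carry_out:
  increments:
    - [[0.011,0,0.09,0,-0.009,0],[0.011,0,0.17,0,-0.009,0],[0.011,0,0.23,0,-0.009,0],[0.011,0,0.262,0,-0.009,0],[0.011,0,0.262,0,-0.009,0]]

```text
clock: 9.82
eef_pos: [525.3, 0.1, 36.3]
tcp_rot: [-3.141, 0.314, -3.141]
contact_force: [-0.1, -0.4, 0.5]
opening: 1.0
```

Request:
carry_out:
  increments:
    - [[0,0,0,0,0,0],[0,0,0,0,0,0],[0,0,0,0,0,0],[0,0,0,0,0,0],[0,0,0,0,0,0]]
  hand: 1
  squeeze: 70

```text
clock: 10.23
eef_pos: [525.4, 0.0, 40.0]
tcp_rot: [-3.141, 0.321, -3.141]
contact_force: [-1.9, -1.4, 6.6]
opening: 0.532
```

Run:
```python
from h import *
goal([519,0,30],0,-18)
goal([519,-30,160],-5,10)
f=grab('side','side7')
```

```text
t 10.23 q [-0.    0.44  2.21  0.    0.17 -1.58] F [-1.9 -1.4  6.6] op 0.532
mm 10.2 deg 0.4 target TCP [518.1   0.   32.9]
ROW [0.0229, -0.0001, 0.0112, -0.0003, 0.0066, 0.0003]
t 10.23 q [-0.    0.44  2.21  0.    0.17 -1.58] F [-1.9 -1.4  6.6] op 0.532
mm 126.7 deg 28.8 target TCP [519.5 -30.  163. ]
ROW [-0.0831, -0.0753, -0.2963, 0.0058, 0.4729, 0.0842]
```

View pics/side7.png

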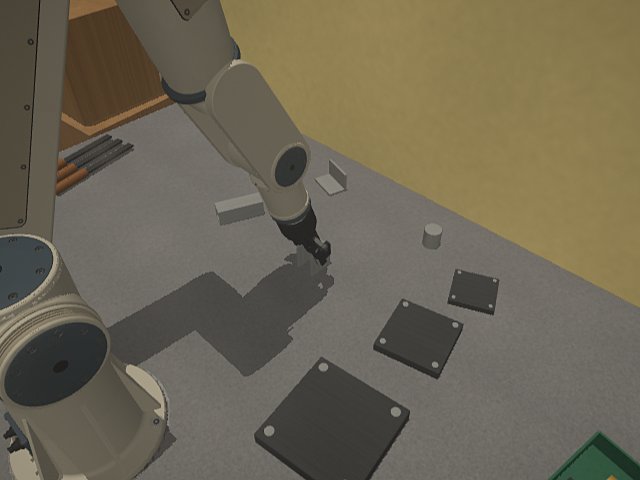

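The grip is 7 mm off the planned spot, which leaves too little body clearance later. I'll re-open and shift.

Request:
carry_out:
  increments:
    - [[0,0,0,0,0,0],[0,0,0,0,0,0],[0,0,0,0,0,0],[0.012,0,0.005,0,0,0],[0.024,0,0.005,0,0,0]]
  hand: 0

```text
clock: 10.7
eef_pos: [516.0, 0.1, 33.4]
tcp_rot: [-3.141, 0.319, -3.141]
contact_force: [-0.4, 0.3, -1.0]
opening: 1.006
```

Run:
```python
from h import *
goal([518,0,32],0,-18)
for n in('side','wrist'):
    f=grab(n,n+'8'); W=cloud(f)
    m=(abs(W[...,0]-530)<40)&(abs(W[...,1])<30)&(W[...,2]>50)&(W[...,2]<60)
    P=W[m]
    if len(P): print(n,len(P),np.round(np.percentile(P,[2,50,98],axis=0)).tolist())
```

```text
t 10.70 q [-0.    0.45  2.23  0.01  0.15 -1.58] F [-0.4  0.3 -1. ] op 1.006
mm 1.8 deg 0.3 target TCP [517.1   0.   34.9]
ROW [-0.0037, -0.0001, -0.0025, -0.0002, 0.0047, 0.0001]
side 67 [[501.0, -24.0, 50.0], [553.0, 4.0, 55.0], [559.0, 22.0, 58.0]]
wrist 1914 [[501.0, -21.0, 50.0], [510.0, -16.0, 55.0], [527.0, 24.0, 56.0]]
```

View pics/wrist8.png

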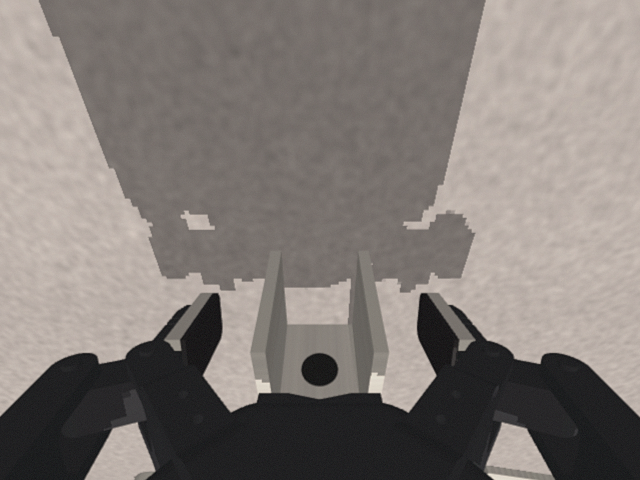

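Request:
carry_out:
  increments:
    - [[-0.003,0,-0.002,0,0,0],[-0.003,0,-0.002,0,0,0],[-0.003,0,-0.002,0,0,0],[-0.003,0,-0.002,0,0,0],[-0.003,0,-0.002,0,0,0]]
  hand: 1
  squeeze: 80

```text
clock: 11.22
eef_pos: [517.3, 0.0, 35.1]
tcp_rot: [-3.141, 0.32, -3.141]
contact_force: [-1.2, -0.5, 5.3]
opening: 0.531
```

Run:
```python
from h import *
goal([518,0,32],0,-18)
goal([519,-30,160],-3.5,10)
```

```text
t 11.22 q [-0.    0.45  2.23  0.01  0.15 -1.58] F [-1.2 -0.5  5.3] op 0.531
mm 0.3 deg 0.3 target TCP [517.1   0.   34.9]
ROW [0.0007, -0.0001, 0.0004, -0.0003, 0.0051, 0.0002]
t 11.22 q [-0.    0.45  2.23  0.01  0.15 -1.58] F [-1.2 -0.5  5.3] op 0.531
mm 131.4 deg 28.5 target TCP [519.5 -30.  163. ]
ROW [-0.1057, -0.0753, -0.3017, 0.004, 0.4716, 0.0589]
```

Request:
carry_out:
  increments:
    - [[-0.016,0,-0.047,0,0,0],[-0.04,0,-0.11,0,0.05,0],[-0.07,-0.02,-0.18,0,0.15,0.02],[-0.09,-0.05,-0.24,0,0.27,0.04],[-0.106,-0.075,-0.3,0,0.39,0.059]]

```text
clock: 11.63
eef_pos: [519.5, -27.4, 156.9]
tcp_rot: [3.135, -0.018, 3.093]
contact_force: [1.4, 0.6, -4.7]
opening: 0.531
```

Run:
```python
from h import *
goal([540,-190,180],-19,36)
f=grab('side','side9')
```

```text
t 11.63 q [-0.06  0.32  1.93  0.01  0.91 -1.59] F [ 1.4  0.6 -4.7] op 0.531
mm 166.6 deg 38.4 target TCP [ 541.7 -190.6  182.4]
ROW [-0.0738, -0.4042, -0.0681, -0.0808, 0.5775, 0.2623]
```

View pics/side9.png

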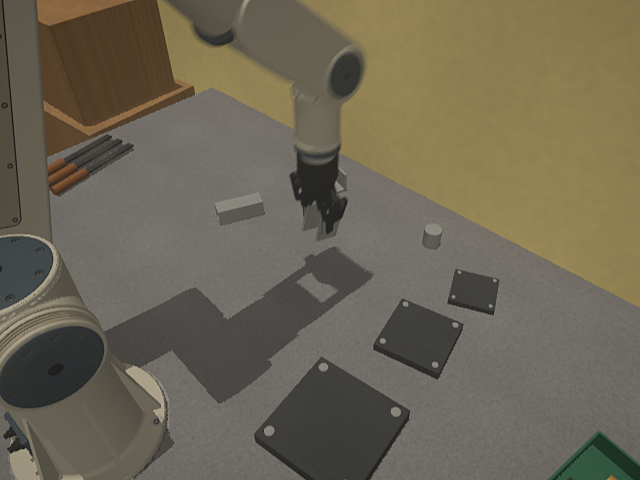

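Bracket lifted again (px (318,218)). I'm swinging over to the plate while it turns.

Request:
carry_out:
  increments:
    - [[-0.015,-0.08,-0.02,-0.016,0.115,0.052],[-0.03,-0.16,-0.04,-0.032,0.23,0.104],[-0.045,-0.24,-0.06,-0.048,0.345,0.156],[-0.06,-0.32,-0.068,-0.064,0.46,0.208],[-0.074,-0.404,-0.068,-0.08,0.577,0.262]]

```text
clock: 12.1
eef_pos: [543.6, -192.0, 181.8]
tcp_rot: [3.134, -0.585, 2.831]
contact_force: [1.9, 0.7, -3.9]
opening: 0.533
```

Run:
```python
from h import *
goal([526.9,-290.4,150],-28.9,71.7)
```

```text
t 12.10 q [-0.34  0.66  1.41 -0.01  1.65 -1.59] F [ 1.9  0.7 -3.9] op 0.533
mm 105.4 deg 39.6 target TCP [ 529.4 -291.8  150.9]
ROW [-0.078, -0.2487, 0.039, -0.143, 0.6337, 0.1165]
```

Request:
carry_out:
  increments:
    - [[-0.016,-0.05,0,-0.029,0.115,0.023],[-0.032,-0.1,0,-0.057,0.23,0.047],[-0.048,-0.15,0.01,-0.086,0.345,0.07],[-0.06,-0.2,0.02,-0.11,0.46,0.09],[-0.078,-0.249,0.039,-0.13,0.577,0.106]]

```text
clock: 12.52
eef_pos: [528.8, -292.0, 149.3]
tcp_rot: [3.125, -1.188, 2.67]
contact_force: [0.2, -0.3, -3.8]
opening: 0.527
```

Run:
```python
from h import *
goal([526.9,-290.4,110],-28.9,71.7)
```

```text
t 12.52 q [-0.5   1.08  1.01 -0.01  2.24 -1.59] F [ 0.2 -0.3 -3.8] op 0.527
mm 38.3 deg 3.8 target TCP [ 529.4 -291.8  110.9]
ROW [-0.0892, 0.0005, 0.0348, -0.0137, 0.0605, 0.0113]
```

Request:
carry_out:
  increments:
    - [[-0.03,0,0.012,-0.014,0.06,0.011],[-0.06,0,0.023,-0.014,0.06,0.011],[-0.089,0,0.035,-0.014,0.06,0.011],[-0.089,0,0.035,-0.014,0.06,0.011],[-0.089,0,0.035,-0.014,0.06,0.011]]

```text
clock: 12.93
eef_pos: [529.3, -289.6, 112.2]
tcp_rot: [3.138, -1.246, 2.644]
contact_force: [1.0, 0.3, -3.6]
opening: 0.534
```

Run:
```python
from h import *
goal([526.9,-290.4,62],-28.9,71.7)
f=grab('side','side10')
W=cloud(f)
for d in nets.trace('bracket','side')[:1]:
    P=W[d['mask']];P=P[np.isfinite(P[:,0])]; print(d['confidence'],len(P),np.round(np.percentile(P,[1,50,99],axis=0)).tolist())
a=np.radians(-28.9);u=P[:,0]*np.cos(a)+P[:,1]*np.sin(a);v=-P[:,0]*np.sin(a)+P[:,1]*np.cos(a)
print('rad',np.percentile(u,[1,99]),'tan',np.percentile(v,[1,99]))
c=np.array([523.1,-288.3]);print('plate rad/tan',c@[np.cos(a),np.sin(a)],c@[-np.sin(a),np.cos(a)])
cv2.imwrite('pics/side10c.png',cv2.resize(f['img'][180:380,300:560,::-1],None,fx=3,fy=3))
```

```text
t 12.93 q [-0.5   1.15  0.98 -0.    2.26 -1.57] F [ 1.   0.3 -3.6] op 0.534
mm 49.3 deg 0.3 target TCP [ 529.4 -291.8   62.9]
ROW [-0.1176, -0.0049, 0.0366, -0.0027, 0.0047, 0.002]Traceback (most recent call last):
  File "<stdin>", line 7, in <module>
NameError: name 'P' is not defined
```

Run:
```python
from h import *
f=cv2.imread('pics/side10.png')
cv2.imwrite('pics/side10c.png',cv2.resize(f[200:400,300:560],None,fx=3,fy=3))
f=grab('side');W=cloud(f)
a=np.radians(-28.9);u=W[...,0]*np.cos(a)+W[...,1]*np.sin(a);v=-W[...,0]*np.sin(a)+W[...,1]*np.cos(a)
m=(abs(u-597)<50)&(abs(v)<26)&(W[...,2]>40)&(W[...,2]<140)
for z in range(50,140,6):
    k=m&(abs(W[...,2]-z)<3); 
    if k.sum(): print(z,k.sum(),np.round([u[k].min(),u[k].max(),v[k].min(),v[k].max()]))
```

```text
68 1 [618. 618. -19. -19.]
74 99 [569. 624. -21.  25.]
80 161 [568. 624. -22.  23.]
86 115 [568. 625. -23.  26.]
92 89 [568. 624. -23.  25.]
98 86 [568. 624. -25.  26.]
104 86 [568. 624. -25.  26.]
110 90 [568. 624. -26.  24.]
116 108 [568. 646. -26.  26.]
122 137 [568. 647. -26.  26.]
128 244 [568. 645. -26.  26.]
134 48 [583. 647. -25.  26.]
```

View pics/side10c.png

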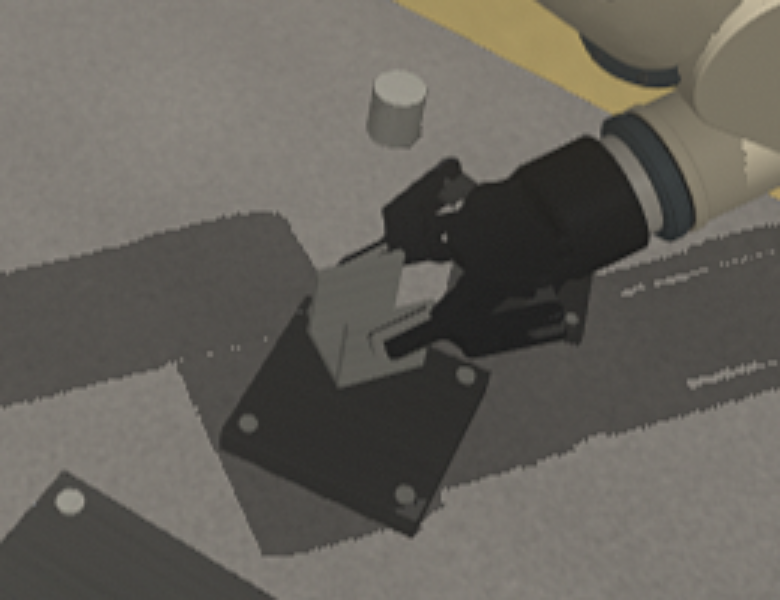

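The bracket hangs over the plate (crop px (370,320)), open side up and level. Its bottom is about 40 mm below the TCP. I'm lowering it.

Request:
carry_out:
  increments:
    - [[-0.03,-0.0025,0.008,-0.003,0.005,0.002],[-0.06,-0.005,0.016,-0.003,0.005,0.002],[-0.09,-0.005,0.025,-0.003,0.005,0.002],[-0.112,-0.005,0.032,-0.003,0.005,0.002],[-0.112,-0.005,0.032,-0.003,0.005,0.002]]

```text
clock: 13.5
eef_pos: [528.6, -292.5, 61.9]
tcp_rot: [-3.141, -1.258, 2.635]
contact_force: [0.1, -1.3, -3.6]
opening: 0.528
```

Run:
```python
from h import *
goal([526.9,-290.4,60],-28.9,71.7)
```

```text
t 13.50 q [-0.51  1.22  0.95 -0.    2.23 -1.57] F [ 0.1 -1.3 -3.6] op 0.528
mm 1.5 deg 0.4 target TCP [ 529.4 -291.8   60.9]
ROW [-0.0026, 0.0027, -0.0001, 0.0018, -0.0059, -0.0008]
```

Request:
carry_out:
  increments:
    - [[-0.0015,0.0015,0,0.001,-0.006,0],[-0.003,0.0025,0.0005,0.001,-0.006,0],[-0.003,0.0025,0.0005,0.001,-0.006,0]]

```text
clock: 13.75
eef_pos: [530.6, -292.3, 64.5]
tcp_rot: [-3.14, -1.247, 2.635]
contact_force: [-0.6, -0.3, -3.3]
opening: 0.53
```

Request:
carry_out:
  increments:
    - [[-0.0015,0,0.0005,0,0,0],[-0.0025,0,0.0008,0,0,0]]

```text
clock: 13.92
eef_pos: [530.6, -292.4, 63.5]
tcp_rot: [-3.14, -1.247, 2.635]
contact_force: [0.6, -0.6, -2.3]
opening: 0.528
```

Request:
carry_out:
  increments:
    - [[-0.002,0,0.0006,0,0.004,0],[-0.004,0,0.0012,0,0.004,0],[-0.004,0,0.0012,0,0.004,0]]

```text
clock: 14.17
eef_pos: [530.3, -292.3, 61.1]
tcp_rot: [-3.14, -1.252, 2.635]
contact_force: [0.1, -0.1, -3.5]
opening: 0.529
```

Request:
carry_out:
  increments:
    - [[-0.0012,0,0.0004,0,0,0],[-0.0025,0,0.0008,0,0,0],[-0.0025,0,0.0008,0,0,0]]

```text
clock: 14.42
eef_pos: [530.4, -292.4, 61.0]
tcp_rot: [-3.14, -1.253, 2.635]
contact_force: [-1.7, -0.1, 1.6]
opening: 0.532
```

Run:
```python
from h import *
goal([526.9,-290.4,60],-28.9,71.7)
f=grab('side');W=cloud(f)
a=np.radians(-28.9);u=W[...,0]*np.cos(a)+W[...,1]*np.sin(a);v=-W[...,0]*np.sin(a)+W[...,1]*np.cos(a)
m=(abs(u-597)<50)&(abs(v)<26)&(W[...,2]>24)&(W[...,2]<60)
for z in range(27,60,6):
    k=m&(abs(W[...,2]-z)<3); 
    if k.sum(): print(z,k.sum(),np.round([u[k].min(),u[k].max(),v[k].min(),v[k].max()]))
```

```text
t 14.42 q [-0.51  1.22  0.94 -0.    2.23 -1.57] F [-1.7 -0.1  1.6] op 0.532
mm 1.2 deg 0.1 target TCP [ 529.4 -291.8   60.9]
ROW [0.0008, 0.0001, 0.0028, 0.0007, -0.0015, -0.0008]
27 167 [570. 626. -24.  24.]
33 101 [569. 627. -24.  21.]
39 76 [569. 625. -24.  23.]
45 77 [570. 627. -24.  24.]
51 75 [569. 625. -24.  22.]
57 77 [570. 641. -23.  26.]
```

Centred (radial 597.5 against plate 597.3) and in contact. Releasing.

Request:
carry_out:
  increments:
    - [[-0.0012,0,0.0004,0,0,0],[-0.0012,0,0.0004,0,0,0]]

```text
clock: 14.63
eef_pos: [530.4, -292.4, 61.0]
tcp_rot: [-3.14, -1.253, 2.634]
contact_force: [-1.3, 0.2, 5.4]
opening: 0.528
```

Request:
carry_out:
  increments:
    - [[0,0,0,0,0,0],[0,0,0,0,0,0],[0,0,0,0,0,0],[0,0,0,0,0,0],[0,0,0,0,0,0]]
  hand: 0

```text
clock: 15.05
eef_pos: [530.4, -292.4, 59.6]
tcp_rot: [-3.14, -1.252, 2.635]
contact_force: [-1.0, -0.1, -0.3]
opening: 1.0
```

Request:
carry_out:
  increments:
    - [[0,0,-0.05,0,0,0],[0.01,0,-0.1,0,0,0],[0.03,0,-0.2,0,0,0],[0.08,0,-0.26,0,0,0],[0.15,0,-0.28,0,0,0]]

```text
clock: 15.47
eef_pos: [608.1, -335.3, 150.4]
tcp_rot: [-3.14, -1.253, 2.635]
contact_force: [-0.2, 0.3, 0.7]
opening: 1.002
```

Request:
carry_out:
  increments:
    - [[0.08,0,0,0,-0.1,0],[0.16,0,0,0,-0.2,0],[0.24,0,0,0,-0.3,0],[0.3,0,0,0,-0.3,0],[0.3,0,0,0,-0.3,0]]

```text
clock: 15.88
eef_pos: [574.4, -316.6, 274.4]
tcp_rot: [-3.141, -0.927, 2.636]
contact_force: [0.6, -0.7, 0.7]
opening: 0.998
```

Run:
```python
from h import *
s=sense();print(s['clock'],s['eef_pos'],s['contact_force'])
for n in('side','top'):
    f=grab(n,n+'11');W=cloud(f)
    m=(abs(W[...,0]-523)<80)&(abs(W[...,1]+288)<80)&(W[...,2]>25)&(W[...,2]<82)
    P=W[m]; print(n,len(P),P[:,2].max() if len(P) else '',cv2.minAreaRect(P[:,:2].astype(np.float32)) if len(P) else '')
    for t in ('bracket','tube','angle','stub','plate'): print(t,[(np.round(d['point']),round(d['confidence'],2)) for d in nets.tip_of(t,n)][:3])
    x,y=proj(f,[523,-288,40]);x=int(x);y=int(y)
    cv2.imwrite(f'pics/{n}11c.png',cv2.resize(f['img'][y-80:y+80,x-100:x+100,::-1],None,fx=3.5,fy=3.5))
```

```text
15.8833 [ 574.4396566  -316.57379396  274.3796522 ] [ 0.59806648 -0.68811872  0.67934433]
side 1116 79.31984386505029 ((523.7008056640625, -289.30340576171875), (50.35182571411133, 58.044097900390625), 60.06925964355469)
bracket [(array([ 527., -290.,   51.]), 0.89)]
tube [(array([526., 252.,  20.]), 0.91), (array([ 523., -289.,    3.]), 0.63)]
angle [(array([769., 176.,  -3.]), 0.58)]
stub [(array([ 770., -152.,   -0.]), 0.6)]
plate [(array([ 700., -304.,   -1.]), 0.87), (array([ 278., -298.,    3.]), 0.81), (array([ 522., -289.,    3.]), 0.68)]
top 0  
bracket [(array([531., 254.,  23.]), 0.41)]
tube [(array([530., 249.,  23.]), 0.55)]
angle [(array([770., 176.,  -1.]), 0.61)]
stub [(array([ 760., -150.,    1.]), 0.57)]
plate [(array([ 699., -302.,    2.]), 0.9)]
```

View pics/side11c.png

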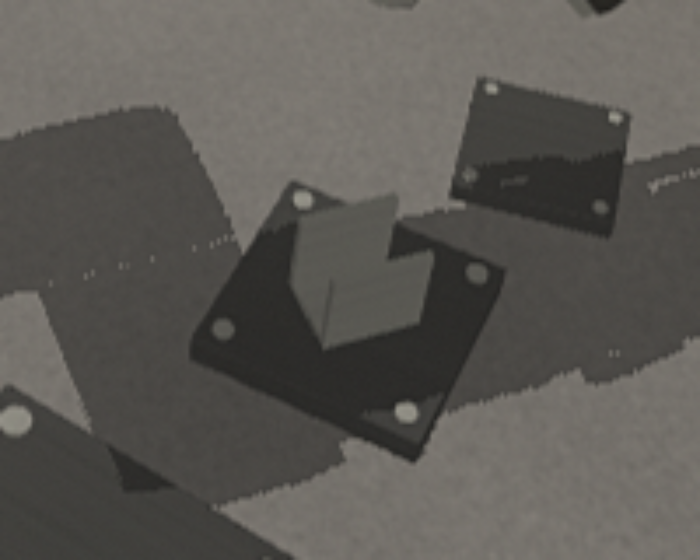

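View pics/top11.png

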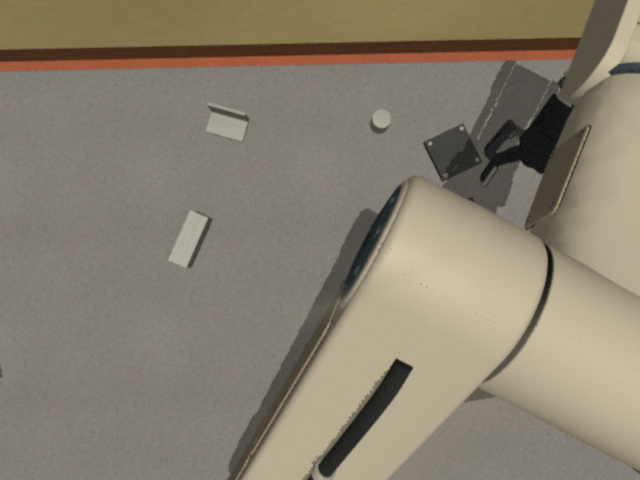

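Request:
carry_out:
  increments:
    - [[0,0,0,0,0,0],[0,0,0,0,0,0],[0,0,0,0,0,0]]

```text
clock: 16.73
eef_pos: [574.2, -316.5, 265.8]
tcp_rot: [-3.141, -0.938, 2.635]
contact_force: [-0.4, 0.5, 0.7]
opening: 0.993
```

Run:
```python
from h import *
s=sense();print(s['clock'],s['qvel'].round(3),s['contact_force'].round(1))
f=grab('side');W=cloud(f)
a=np.radians(-28.9);u=W[...,0]*np.cos(a)+W[...,1]*np.sin(a)-597.3;v=-W[...,0]*np.sin(a)+W[...,1]*np.cos(a)
m=(abs(u)<24)&(abs(v)<14)&(W[...,2]<85)&(W[...,2]>10)
print('interior z',np.percentile(W[m][:,2],[0,25,50,75,100]).round(1),m.sum())
b=(abs(u)<60)&(abs(v)<60)&(W[...,2]>40)&(W[...,2]<85)
print('walls rad',u[b].min(),u[b].max(),'tan',v[b].min(),v[b].max(),'top',np.percentile(W[b][:,2],99))
f=grab('wrist','wrist12')
```

```text
16.7333 [-0.001 -0.001  0.002 -0.001  0.    -0.001] [-0.4  0.5  0.7]
interior z [21.3 23.5 24.8 25.5 29.3] 54
walls rad -27.84408923150886 29.817783122343826 tan -24.36912682395493 25.17232096093852 top 77.63874737724854
```

View pics/wrist12.png

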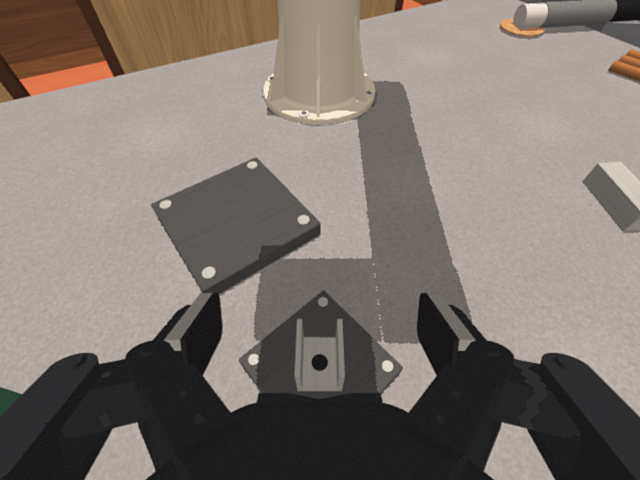

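The wrist view shows the bracket open side up, with its web and hole at px (320,362), in the middle of the four-screw plate. The inside floor is at z of about 25. I'm handing in.

```bash
python3 -c "
from rig import r
print(r.sign_off())"
```

```text
the job is handed in; nothing more can be done
None
```

The bracket now sits open side up in the middle of the 130 mm grinding plate, and I handed the job in at about 17 s.

I gripped it by its flat sides, tipped it on to an open end on the bench, and let go and backed off. It stood there free. I then took hold of it afresh, turned it the second 90° and set it down on the plate.

- **Re-grip:** my first closing of that fresh grasp was 7 mm off the planned spot. I opened and gripped again before lifting; the bracket stayed standing on its end.
- **Placing:** the last depth check puts it within about 1 mm of the plate's centre. The inside floor is at about 25 mm and the top edges at about 77 mm, which fits it lying flat and open side up. Its long axis is turned about 42° from the plate's edges, since the task asked for no alignment.
- **Bystanders:** the tube, angle piece and stub read where they started, within the networks' few millimetres of error.
- **Gripper:** open and clear of everything, with the arm at rest. The highest wrist force reading I saw was about 15 N.
- **Check that failed:** the arm blocked the top camera's view of the plate at the end, so that camera found nothing there, and its low-confidence "bracket" was really the tube. The final checks rest on the side and wrist cameras.

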